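Unlock the feeder tray and draw it out for refilling

TASK

Take the T-handled key out of its wooden block, push it fully home in the lock on the feeder's ledge until its shoulder sits on the lock plate, and turn it clockwise (seen from above) to its stop to draw back the hidden bolt. Leave the key in the lock, then pull the tray out to its stop and let go. Do not disturb the bowl, the jug or the tongs.

Things in the scene. Friction and masses are not known exactly. Their poses are not given: they have to be found in the camera images.
- key_grip (a point): Loose steel key, 76 mm tall, 0.16 kg, with a black plastic T grip, upright in the wooden key block at the start. This point: centre of the grip bar, 76 mm long (own x), 16 thick (own y), 24 tall (own z, up). Below the bar: 16 mm round neck 14 mm tall, then the shoulder. The tip is 64 mm below this point. A half turn about z gives the same key.
- key_shoulder (a point): Centre of the underside of the key's round shoulder (42 mm diameter, 6 mm thick), 32 mm below the grip's centre; axes as the grip's. Below it: a round shank 8 mm thick and 12 mm long, then the bit, a flat blade 28 mm wide (own x, in line with the grip), 8 mm thick, 20 mm tall, lower edge and corners rounded to 4 mm. Tip 32 mm below this point.
- stand: Wooden key block, fixed, 80 x 90 x 60 mm (own x, y, z); origin at the centre of its underside. The key hangs by its shoulder in a hole 32 mm wide and 46 mm deep, 5 mm from the block's middle towards own -x. A flat pencil lies along the far edge of its top. Block, feeder, bowl and jug stand on the plywood worktop of two stacked crates, 140 mm above the work surface.
- feeder: Wooden feeder, fixed to the worktop; origin at the centre of its underside, own x points to its back, its front faces own -x. A flat ledge 228 mm wide, top 87 mm above the origin, reaches from 114 mm in front of the origin back to the hopper. The hopper, clear panes under a dark lid, covers own x +16 to +94 mm and rises to 155 mm.
- keyhole (a point): Middle of the key slot, at the top of the square steel lock plate (64 mm, 9 thick) on the feeder's ledge, 50 mm before the feeder's origin and 92 mm above it; axes as the feeder's. Slot 30.5 mm along own x (front to back), 10.5 mm wide, open to a turning plug below. Unless the shoulder is within about 3 mm of the plate, the bit catches in it and jams; once turned it cannot be lifted out.
- lock (a joint): Angle of the lock's plug, rad: 0 locked (slot in line with the plate's), grows clockwise seen from above, stop at 1.5. Turning takes about 0.15 N m; it stays where it is left. The hidden bolt is drawn back in step and frees the tray from about 1.15 on.
- perch (a point): Middle of the perch rail, which is also the tray's pull: a dark wooden rod 12 mm thick and 164 mm long along own y, carried level on two arms 132 mm apart, its axis 45 mm ahead of the face of the pull-out tray's front board, 58 mm above the worktop and 29 mm below the ledge's top. Axes as the feeder's.
- tray (a joint): How far the tray is out, m: 0 shut, slides to the feeder's own -x, stop at 0.080. Locked, it moves only about 2 mm. Unlocked, it takes about 3 N and stays where it is left.
- bowl: White ceramic bowl, 120 mm across, 50 mm tall, origin at the centre of its underside; leave alone.
- jug: Aluminium measuring jug, 76 mm across and 95 mm tall with a handle on one side and a pouring lip on the other, origin at the centre of its underside; leave alone.
- tongs_mid (a point): Middle of the steel tongs, about 200 mm long, 45 mm wide and 14 mm tall, lying flat on the feeder's hopper lid; leave alone.
Things that resemble listed ones, but are neither listed nor needed, are in the scene too. Of the things like the part that bears key_grip, leave any that is yellow; of the rest the smaller one is meant.

How it is judged:
By the outcome, as a careful person would: the job done as asked, in the order asked, and still so for the second after the job is handed in, with the robot touching nothing.
It also fails if it takes over 59 s, if anything falls off the work surface, if the arm or the gripper's body presses on something with over 40 N, if the wrist force passes 120 N, or if a joint passes its speed limit or range.

ROBOT

A 6-joint arm with a two-finger parallel gripper is mounted at the origin on the work surface. World frame = base frame: x ahead of the robot, y to its left, z up, the work surface at z = 0. Lengths are in m, angles in rad, forces in N, time in s.
With the tool pointing down it reaches from about 0.25 to 0.775 m from the base axis. Payload 4 kg.
Tool frame: the origin (TCP) lies on the centre line of the jaws, within the pads' length; the fingertips stand 22 mm ahead of it and the grasp point (between the pads) lies 3 mm ahead of it (bot.tip_extent is the distance from the TCP to the fingertips, in m); x points along the fingers, y is the direction in which the jaws open and shut, and the axes are right-handed (so a half turn about x gives the same grasp; the last joint's range is limited). The gripper opens to 85 mm and grips with 20 to 120 N. Pads are 22 mm wide; open, the fingers measure 114 mm over their backs; the gripper's body (76 mm by 85 mm) begins 54 mm behind the grasp point. The pads swing forward as they close: fully open they stand 13 mm farther back than shut.
Start: joints at [1.077, 0.087, 1.371, -0, 1.684, -0.103], TCP at [0.21, 0.509, 0.253] pointing down, gripper open.
Joint ranges: [-3.1, 3.1], [-0.76, 2.03], [0.27, 2.55], [-1.08, 4.22], [0.17, 2.65], [-2.57, 2.57]. Speed limits (rad/s): [2.79, 2.79, 3.14, 3.14, 3.14, 3.14].

INTERFACE

Orientations are given as a unit quaternion [x, y, z, w].
In Python, from workcell import bot gives the robot as it stands. The module is installed in compiled form; this text tells all that it offers. Calls block until the motion is done:
- bot.move_to(position, orientation): joint-space move of the TCP to a pose.
- bot.line_to(position, v=0.15, frame=None): straight line of the TCP; frame=None keeps the orientation; v is the mean speed in m/s.
- bot.movej(angles): joint-space move.
- bot.gripper_to(opening, f_grip=None): finger opening in m; f_grip is the grip in N (None keeps the last); returns when the fingers have stopped.
- bot.pause(seconds).
- bot.inverse_kinematics(position, orientation): joint angles nearest the present ones, or None.
- bot.get_obs(): the state.
- bot.capture(name): name is "side" or "top" or "wrist"; returns (picture, depth): 480x640x3 uint8, blue, green, red; 480x640 float32, m along the optical axis (not along the pixel's ray), 0 where there is no reading.
- bot.get_calibration(name): a dict with "mtx" (3x3 intrinsics, pixels), "R" (3x3) and "t" (3): a world point X has camera coordinates R X + t; the wrist camera has in their place "tool_from_camera" (4x4, takes a point from camera to tool coordinates, whose origin is the TCP and whose axes are the tool frame's). Camera axes: x right, y down, z forward; pixel columns grow to the right and rows downward; lengths in m; the calibration is good to about 2 mm. A picture is of the moment at which its call begins: read the wrist's pose just before it. get_calibration takes no time and is no camera call.
A pose or a line that the arm cannot do raises bot.PlanningError and nothing moves.
- bot.sign_off(): hands the job in, once; it reports no verdict.
The state is a dict: "time_s": time; "joint_positions": joint angles; "joint_vel": joint speeds; "effort": joint torques, N m; "tcp_pos": TCP position; "tool_rot": TCP orientation; "wrist_force": force on the tool from outside, world axes, zero at the start; "wrist_torque": the same for the moment, N m; "grip_width": finger opening in m.
Only numpy, scipy, OpenCV 4.12 (cv2) and the standard library are available. Lean on these libraries where they do the work, as an engineer would, in place of code of your own. Each camera call takes 0.05 s, during which the arm holds its last target.

## Working session

There is one attempt and no reset: what is moved stays moved. The work goes in short steps, each a Python script; the robot and the scene stay as the last script left them, time stands still between calls to the robot, and variables do not carry over. Pictures are saved under pics/ and viewed, and the job is handed in when it is done.

```bash
mkdir -p pics; cat > h.py <<'E'
import numpy as np, cv2
from workcell import bot
def save(n,im): cv2.imwrite('pics/'+n+'.png',im)
def back(name,u,v,d,cal=None,obs=None):
    c=bot.get_calibration(name);K=np.array(c['mtx']);p=np.linalg.inv(K)@np.array([u,v,1.])*d
    if name!='wrist': return np.array(c['R']).T@(p-np.array(c['t']))
    T=np.array(c['tool_from_camera']);q=T[:3,:3]@p+T[:3,3]
    from scipy.spatial.transform import Rotation as R
    return R.from_quat(obs['tool_rot']).apply(q)+np.array(obs['tcp_pos'])
E
python3 - <<'E'
from h import *
for n in ['side','top','wrist']:
    o=bot.get_obs();p,d=bot.capture(n);save(n+'0',p);np.savez('pics/%s0.npz'%n,p=p,d=d,pos=o['tcp_pos'],rot=o['tool_rot'])
print(o)
for n in ['side','top','wrist']:print(bot.get_calibration(n))
E
```

```text
{'time_s': 0.1, 'joint_positions': array([ 1.07690755e+00,  8.79440657e-02,  1.37213060e+00,  9.89322902e-06,
        1.68358430e+00, -1.03113711e-01]), 'joint_vel': array([-0.00067553, -0.00248577, -0.00357791,  0.00031572,  0.00059918,
        0.00140115]), 'effort': array([ 2.94988269e-03, -3.53016686e+01, -3.14218569e+01, -1.90315641e-04,
        7.99534726e-03, -5.87921818e-05]), 'tcp_pos': array([0.20931535, 0.50817956, 0.25220776]), 'tool_rot': array([ 0.13658478,  0.69387018, -0.13797922,  0.69343385]), 'wrist_force': array([0.31669336, 0.51437837, 0.14917798]), 'wrist_torque': array([ 0.00707816,  0.01115915, -0.01980261]), 'grip_width': 0.08545020262680576}
{'mtx': array([[449.992815  ,   0.        , 319.58601994],
       [  0.        , 449.992815  , 237.55351352],
       [  0.        ,   0.        ,   1.        ]]), 'R': array([[-0.83802312, -0.54543102,  0.01490823],
       [-0.36083399,  0.53349151, -0.76497428],
       [ 0.40928729, -0.64644552, -0.64388827]]), 't': array([0.4901334 , 0.44821893, 0.64469321])}
{'mtx': array([[601.3968577 ,   0.        , 325.93384294],
       [  0.        , 601.3968577 , 249.19216391],
       [  0.        ,   0.        ,   1.        ]]), 'R': array([[ 0.01961443, -0.99946564,  0.02614785],
       [-0.99025909, -0.02302629, -0.13731977],
       [ 0.13784848, -0.0231997 , -0.99018158]]), 't': array([-0.12892709,  0.64698699,  1.14014727])}
{'mtx': array([[355.83961403,   0.        , 321.16216922],
       [  0.        , 355.83961403, 233.26942364],
       [  0.        ,   0.        ,   1.        ]]), 'tool_from_camera': array([[-9.19505757e-04, -2.95297149e-01,  9.55405018e-01,
        -1.21545115e-01],
       [ 9.99997780e-01,  1.53988498e-03,  1.43837151e-03,
        -1.68892938e-04],
       [-1.89596085e-03,  9.55404219e-01,  2.95295078e-01,
        -7.47960799e-02],
       [ 0.00000000e+00,  0.00000000e+00,  0.00000000e+00,
         1.00000000e+00]])}
```

View pics/side0.png

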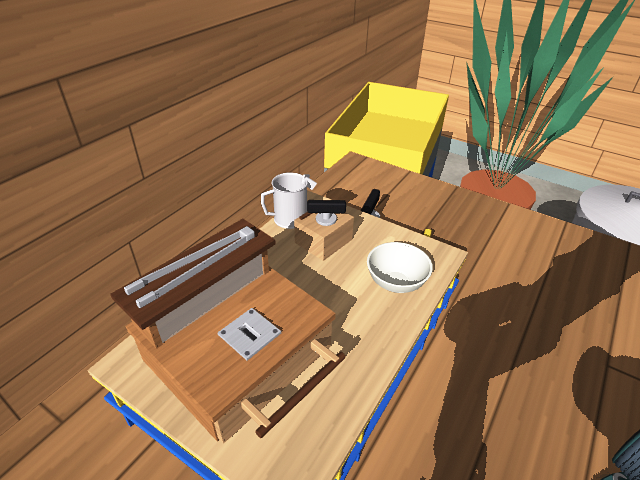

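View pics/top0.png

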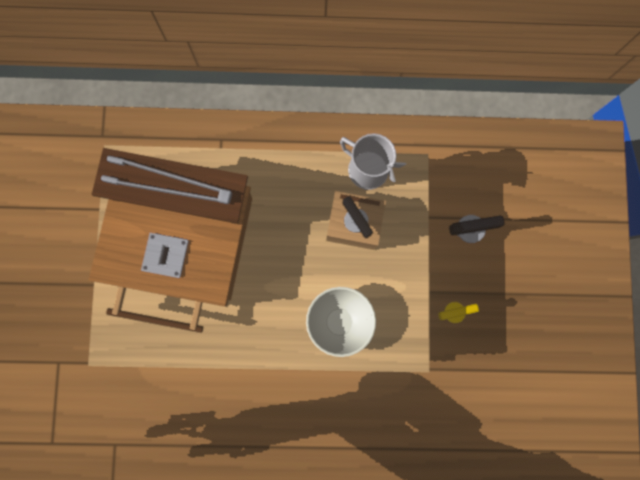

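View pics/wrist0.png

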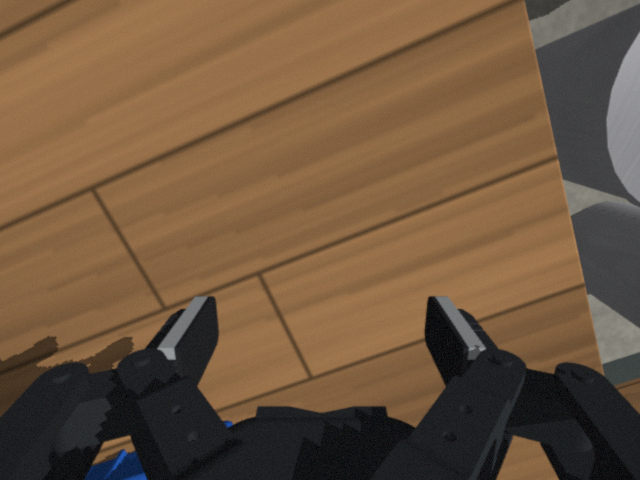

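```bash
python3 - <<'E'
from h import *
t=np.load('pics/top0.npz');p=t['p']
a=cv2.resize(p[130:270,310:420],None,fx=5,fy=4.2857*5/4.2857,interpolation=cv2.INTER_CUBIC)
save('c1',a[:600])
b=cv2.resize(p[140:340,85:255],None,fx=3,fy=3,interpolation=cv2.INTER_CUBIC);save('c2',b)
s=np.load('pics/side0.npz')['p'];save('c3',cv2.resize(s[160:300,250:450],None,fx=4,fy=4,interpolation=cv2.INTER_CUBIC))
E
```

```text
(no output)
```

View pics/c1.png

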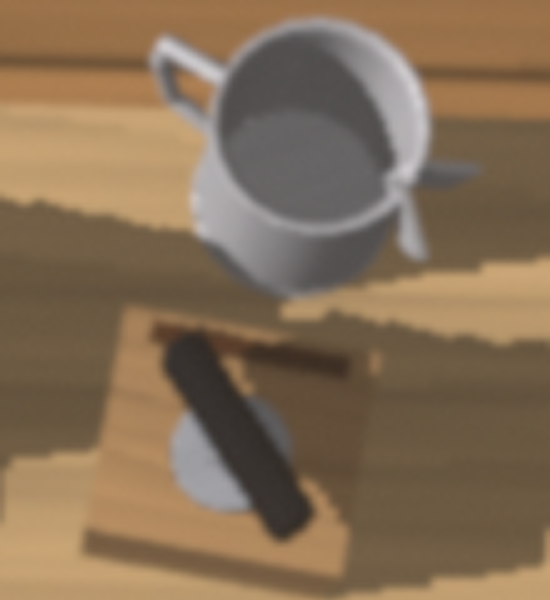

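View pics/c2.png

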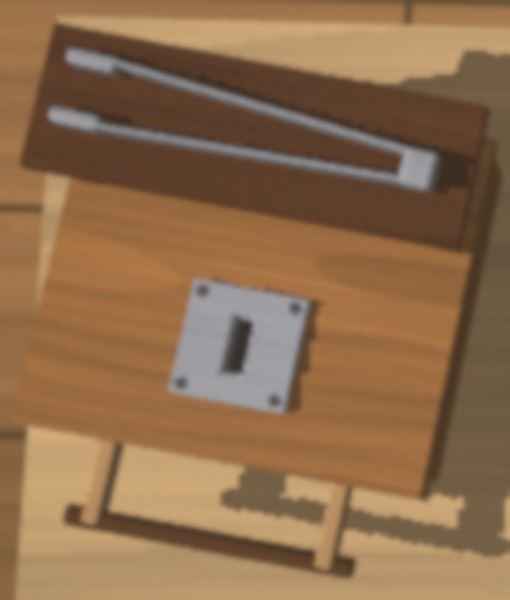

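View pics/c3.png

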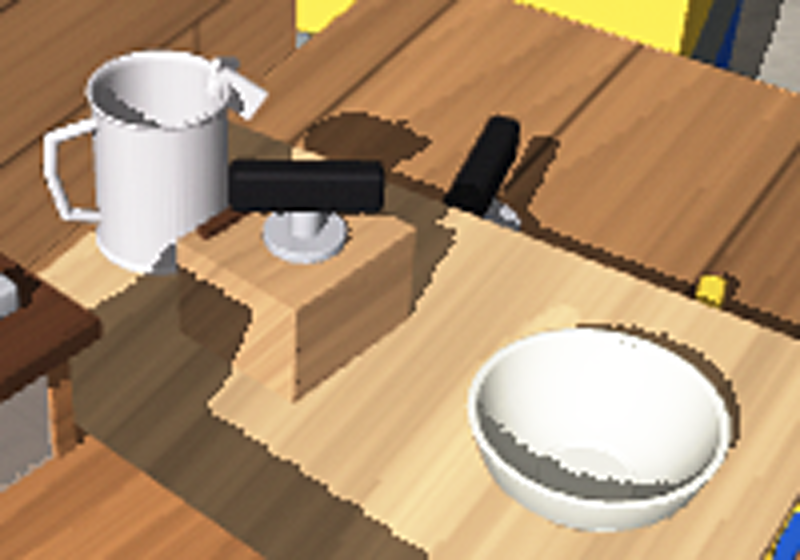

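```bash
cat >> h.py <<'E'
def onz(name,u,v,z):
    c=bot.get_calibration(name);K=np.array(c['mtx']);R=np.array(c['R']);C=-R.T@np.array(c['t'])
    r=R.T@np.linalg.inv(K)@np.array([u,v,1.]);return C+r*(z-C[2])/r[2]
E
python3 - <<'E'
from h import *
t=np.load('pics/top0.npz');d=t['d']
def c1(x,y,z):return onz('top',310+x/5,130+y/5,z)
def c2(x,y,z):return onz('top',85+x/3,140+y/3,z)
def dz(u,v):return back('top',u,v,d[int(v),int(u)])
e=[c1(183,348,.244),c1(293,525,.244)]
print('bar ends',e,'mid',(e[0]+e[1])/2,np.linalg.norm(e[0]-e[1]),np.arctan2(*(e[1]-e[0])[1::-1]))
print('bar depth',dz(357,217),dz(352,209),dz(364,227))
P=[c2(*q,.232) for q in[(195,280),(312,300),(288,412),(170,390)]]
print(P,np.mean(P,0))
s=[c2(243,318,.232),c2(232,374,.232)];print('slot',s,np.mean(s,0))
f=P[0]+P[1]-P[2]-P[3];print('fx ang',np.arctan2(f[1],f[0]),[np.linalg.norm(P[i]-P[i-1]) for i in range(4)])
r=[c2(66,514,.204),c2(354,570,.204)];print('perch',r,np.mean(r,0),np.linalg.norm(r[0]-r[1]))
l=[c2(15,425,.227),c2(425,497,.227)];print('ledge front',l,np.linalg.norm(l[0]-l[1]), np.arctan2(*(l[0]-l[1])[1::-1])-np.pi/2)
print('plate depth',dz(85+200/3,140+330/3),dz(85+290/3,140+340/3))
B=[c1(125,305,.2),c1(378,360,.2),c1(345,578,.2),c1(85,530,.2)];print('block',B,np.mean(B,0))
print('shoulder',c1(231,452,.206))
E
```

```text
bar ends [array([ 0.70604873, -0.14311053,  0.244     ]), array([ 0.64734783, -0.18032087,  0.244     ])] mid [ 0.67669828 -0.1617157   0.244     ] 0.06950111421801378 -2.576620892004823
bar depth [ 0.67732181 -0.16087796  0.2427236 ] [ 0.69044496 -0.15233751  0.24359294] [ 0.66101311 -0.17279792  0.24142964]
[array([0.64346722, 0.18091563, 0.232     ]), array([0.63383687, 0.11621152, 0.232     ]), array([0.5716413 , 0.12611255, 0.232     ]), array([0.58228222, 0.19085232, 0.232     ])] [0.6078069 0.153523  0.232    ]
slot [array([0.62293282, 0.15344508, 0.232     ]), array([0.59183145, 0.15769683, 0.232     ])] [0.60738214 0.15557095 0.232     ]
fx ang -0.1594203303431582 [np.float64(0.06198662490198552), np.float64(0.06541686517683785), np.float64(0.06297872020464451), np.float64(0.06560843620282344)]
perch [array([0.51452426, 0.25185317, 0.204     ]), array([0.48682944, 0.09106161, 0.204     ])] [0.50067685 0.17145739 0.204     ] 0.1631592119078981
ledge front [array([0.56168578, 0.27515485, 0.227     ]), array([0.52711973, 0.05026866, 0.227     ])] 0.2275271617630902 -0.15251108847261352
plate depth [0.61585129 0.17678    0.23107651] [0.61120167 0.12688885 0.23299626]
block [array([ 0.73071148, -0.12519668,  0.2       ]), array([ 0.7134236 , -0.21353602,  0.2       ]), array([ 0.63656857, -0.20260766,  0.2       ]), array([ 0.65115613, -0.11281969,  0.2       ])] [ 0.68296495 -0.16354001  0.2       ]
shoulder [ 0.67852425 -0.16232933  0.206     ]
```

```bash
cat >> h.py <<'E'
from scipy.spatial.transform import Rotation as Rn
def quat(a):  # tool down, tool y at yaw a
    c,s=np.cos(a),np.sin(a)
    return Rn.from_matrix(np.array([[0,c,s],[0,s,-c],[-1,0,0]])).as_quat()
KEY=np.array([.677,-.162]);BA=.565;KH=np.array([.6075,.1545]);FA=-.157
E
python3 - <<'E'
from h import *
for off in(np.pi/2,-np.pi/2):
  print('off',off)
  for n,p,a in[('key',[*KEY,.235],BA),('lift',[*KEY,.335],BA),('mid',[.55,0,.37],.2),('ins',[*KH,.264],FA),('ins high',[*KH,.34],FA),('turn',[*KH,.264],FA-1.5),('ov',[*KH,.264],FA-1.6),('ins2',[*KH,.264],FA+np.pi),('perch',[.5,.171,.2],FA)]:
    print(n,np.round(bot.inverse_kinematics(p,quat(a+off)),2) if bot.inverse_kinematics(p,quat(a+off)) is not None else None)
E
```

```text
off 1.5707963267948966
key [-0.32  0.42  1.   -0.    1.72 -2.45]
lift [-0.32  0.44  0.78 -0.    1.92 -2.45]
mid [-0.1   0.09  1.13 -0.    1.91 -1.87]
ins [ 0.16  0.26  1.15 -0.    1.73 -1.26]
ins high [ 0.16  0.27  1.   -0.    1.88 -1.26]
turn [ 0.16  0.26  1.15 -0.    1.73  0.24]
ov [ 0.16  0.26  1.15 -0.    1.73  0.34]
ins2 [ 0.16  0.26  1.15 -0.    1.73  1.89]
perch [ 0.22  0.06  1.51 -0.    1.58 -1.19]
off -1.5707963267948966
key [-0.32  0.42  1.   -0.    1.72  0.69]
lift [-0.32  0.44  0.78 -0.    1.92  0.69]
mid [-0.1   0.09  1.13 -0.    1.91  1.27]
ins [ 0.16  0.26  1.15 -0.    1.73  1.89]
ins high [ 0.16  0.27  1.   -0.    1.88  1.89]
turn None
ov None
ins2 [ 0.16  0.26  1.15 -0.    1.73 -1.26]
perch [0.22 0.06 1.51 0.   1.58 1.95]
```

```bash
python3 - <<'E'
from h import *
off=np.pi/2
bot.move_to([.35,.25,.40],quat(FA+off))
bot.move_to([*(KH-[.02,0]),.38],quat(FA+off)); bot.pause(.2)
o=bot.get_obs();p,d=bot.capture('wrist');save('w1',p);np.savez('pics/w1.npz',p=p,d=d,pos=o['tcp_pos'],rot=o['tool_rot'])
bot.move_to([.55,0,.40],quat(.2+off))
bot.gripper_to(.045)
bot.move_to([*(KEY-[.01,0.005]),.37],quat(BA+off)); bot.pause(.2)
o=bot.get_obs();p,d=bot.capture('wrist');save('w2',p);np.savez('pics/w2.npz',p=p,d=d,pos=o['tcp_pos'],rot=o['tool_rot'])
print(o['time_s'],o['tcp_pos'],o['grip_width'],bot.tip_extent)
E
```

```text
4.85 [ 0.6666636  -0.16531912  0.37206175] 0.04474423289795463 0.022
```

View pics/w1.png

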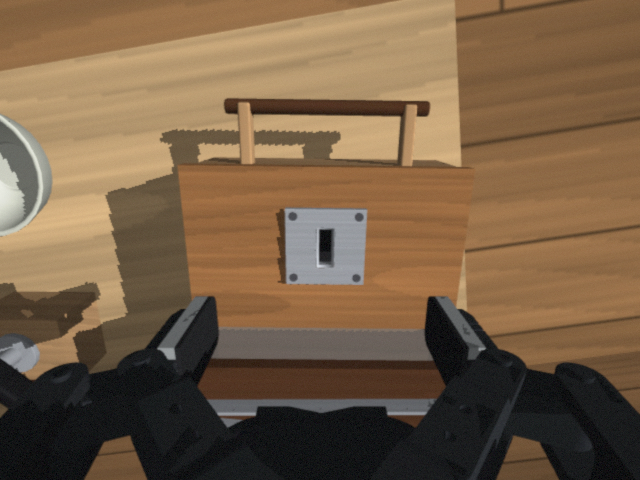

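View pics/w2.png

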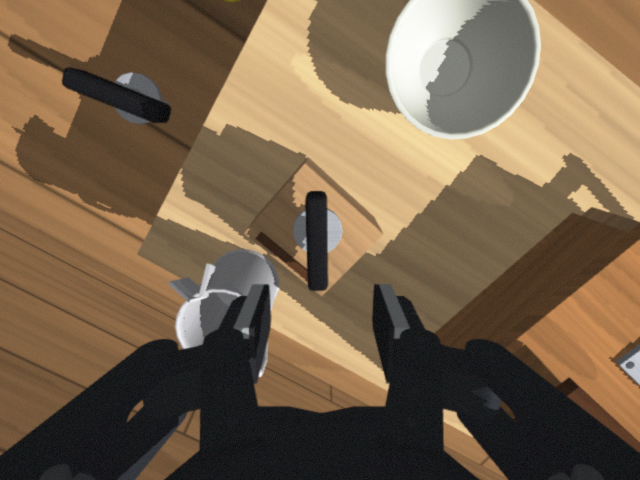

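```bash
cat >> h.py <<'E'
def wz(f,u,v,z):
    t=np.load('pics/%s.npz'%f);c=bot.get_calibration('wrist');T=np.array(c['tool_from_camera']);R=Rn.from_quat(t['rot']).as_matrix()
    C=R@T[:3,3]+t['pos'];r=R@T[:3,:3]@np.linalg.inv(np.array(c['mtx']))@np.array([u,v,1.]);return C+r*(z-C[2])/r[2]
E
python3 - <<'E'
from h import *
for f,(x0,y0,x1,y1),s in[('w1',(260,190,390,300),6),('w2',(240,150,400,310),3.7)]:
    p=np.load('pics/%s.npz'%f)['p'];save(f+'c',cv2.resize(p[y0:y1,x0:x1],None,fx=s,fy=s,interpolation=cv2.INTER_CUBIC)[:600,:800])
t=np.load('pics/w1.npz')
for f in('w1','w2'):
  t=np.load('pics/%s.npz'%f);print(Rn.from_quat(t['rot']).as_matrix().round(4))
E
```

```text
[[ 2.300e-03  1.543e-01  9.880e-01]
 [ 6.000e-04  9.880e-01 -1.543e-01]
 [-1.000e+00  1.000e-03  2.200e-03]]
[[ 2.700e-03 -5.369e-01  8.436e-01]
 [-7.000e-04  8.436e-01  5.369e-01]
 [-1.000e+00 -2.000e-03  1.900e-03]]
```

View pics/w1c.png

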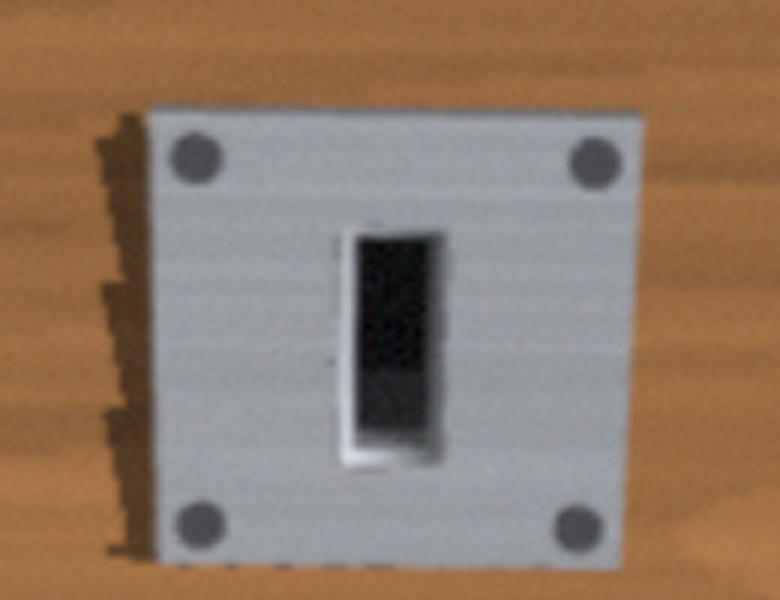

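View pics/w2c.png

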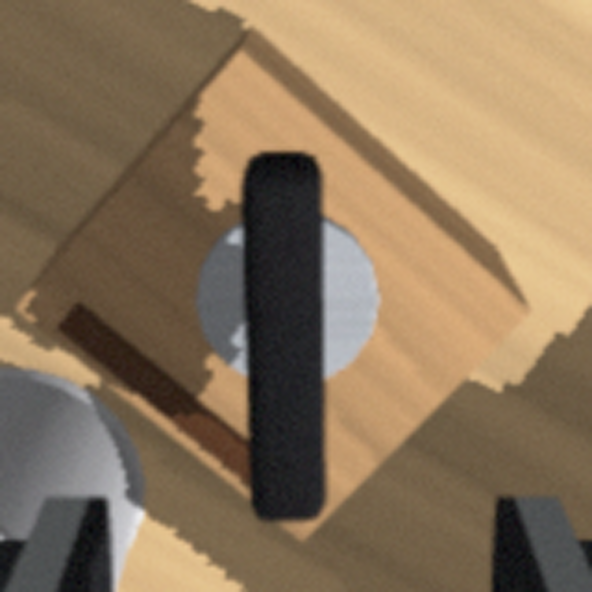

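```bash
python3 - <<'E'
from h import *
w1=lambda x,y,z=.232:wz('w1',260+x/6,190+y/6,z)
w2=lambda x,y,z=.244:wz('w2',240+x/3.7,150+y/3.7,z)
P=[w1(*q) for q in[(150,109),(642,117),(620,568),(158,562)]];print(np.mean(P,0),[np.linalg.norm(P[i]-P[i-1]) for i in range(4)])
S=[w1(*q) for q in[(196,158),(596,162),(579,528),(200,525)]];print('screws',np.mean(S,0))
for A in(P,S):
  f=A[2]+A[3]-A[0]-A[1];g=A[0]+A[3]-A[1]-A[2];print('ang',np.arctan2(f[1],f[0]),np.arctan2(-g[0],g[1])+0, np.arctan2(g[0],-g[1]))
print('slot',w1(392,348.5),'ends',w1(392,232),w1(392,465),w1(342,348),w1(442,348))
e=[w2(283.5,152),w2(288.5,521)];f=e[1]-e[0];print('bar',np.mean(e,0),np.linalg.norm(f),np.arctan2(f[1],f[0]))
pr=[wz('w1',u,v,.204) for u,v in[(225,106),(430,109)]];print('perch',pr,np.mean(pr,0),np.linalg.norm(pr[0]-pr[1]))
lf=[wz('w1',u,v,.227) for u,v in[(179,165),(473,168)]];g=lf[1]-lf[0];print('ledge',lf,np.linalg.norm(g),np.arctan2(-g[0],g[1]))
print('jug rim', [onz('top',310+x/5,130+y/5,.235) for x,y in [(322,125),(215,125),(430,125)]])
E
```

```text
[0.60811987 0.15566744 0.232     ] [np.float64(0.06459243358796694), np.float64(0.06406134284608937), np.float64(0.06445589464730725), np.float64(0.06431224723898998)]
screws [0.60835902 0.15565797 0.232     ]
ang -0.16415499395972427 2.972653975775423 -0.16893867781437036
ang -0.16620599614402812 2.978630721832782 -0.1629619317570115
slot [0.60838334 0.15555419 0.232     ] ends [0.5921907  0.15799415 0.232     ] [0.6251447  0.15302852 0.232     ] [0.60728294 0.14890876 0.232     ] [0.60934242 0.16222132 0.232     ]
bar [ 0.67698439 -0.16275546  0.244     ] 0.07791305798498675 0.5783185867471544
perch [array([0.48817777, 0.09370025, 0.204     ]), array([0.51516718, 0.25399266, 0.204     ])] [0.50167247 0.17384646 0.204     ] 0.16254870970795046
ledge [array([0.52620796, 0.05460787, 0.227     ]), array([0.56289736, 0.27729412, 0.227     ])] 0.22568844984919492 -0.1632912539975428
jug rim [array([ 0.78654459, -0.18967966,  0.235     ]), array([ 0.78554418, -0.15333027,  0.235     ]), array([ 0.78755631, -0.22643981,  0.235     ])]
```

```bash
sed -i 's/^KEY=.*/KEY=np.array([.677,-.1627]);BA=.577;KH=np.array([.6083,.1556]);FA=-.164;off=np.pi\/2/' h.py
python3 - <<'E'
from h import *
q=quat(BA+off)
bot.move_to([*KEY,.30],q); bot.line_to([*KEY,.236],v=.08)
o=bot.get_obs();print(o['tcp_pos'],o['wrist_force'])
bot.gripper_to(.010,f_grip=70);bot.pause(.2)
o=bot.get_obs();print(o['tcp_pos'],o['wrist_force'],o['wrist_torque'],o['grip_width'])
z0=o['tcp_pos'][2]
bot.line_to([*KEY,.33],v=.1)
bot.pause(.2);o=bot.get_obs();p,d=bot.capture('wrist');save('w3',p)
p,d=bot.capture('side');save('s3',p);print(o['time_s'],o['tcp_pos'],o['wrist_force'],o['wrist_torque'],o['grip_width'])
E
```

```text
[ 0.67729098 -0.16277319  0.23686119] [-0.16406359 -0.82200982 -0.23108064]
[ 0.6773107  -0.16285229  0.2370908 ] [ 1.01179378 -0.35095327  3.72138175] [ 0.00625555 -0.04052805 -0.00952044] 0.01482787320012767
8.0917 [ 0.67683932 -0.16264202  0.32901174] [-0.38324609  0.77221932 -1.67638605] [-0.03172396  0.02030392  0.0080815 ] 0.014797912497027573
```

View pics/w3.png

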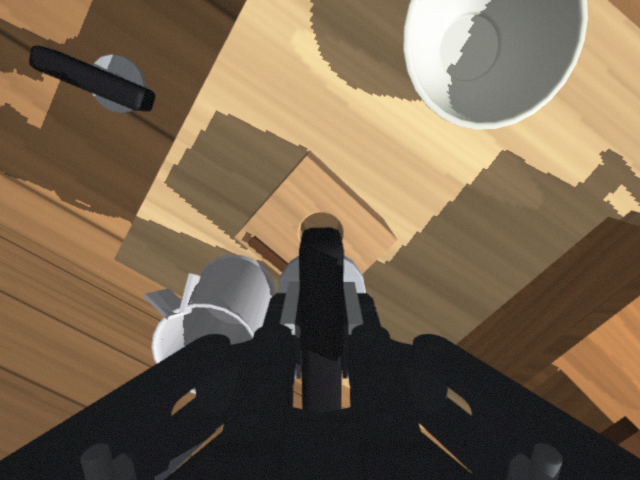

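View pics/s3.png

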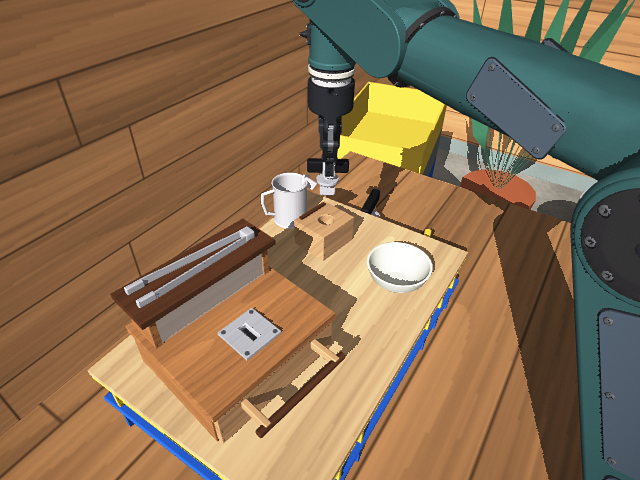

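```bash
python3 - <<'E'
from h import *
q=quat(FA+off)
bot.move_to([.55,0,.36],quat(.2+off))
bot.move_to([*KH,.34],q); bot.line_to([*KH,.315]);bot.pause(.3)
o=bot.get_obs();p,d=bot.capture('wrist');save('w4',p);np.savez('pics/w4.npz',p=p,d=d,pos=o['tcp_pos'],rot=o['tool_rot'])
print(o['time_s'],o['tcp_pos'],o['wrist_force'],o['wrist_torque'],o['grip_width'],Rn.from_quat(o['tool_rot']).as_matrix().round(4))
save('w4c',cv2.resize(p[180:420,220:420],None,fx=2.5,fy=2.5,interpolation=cv2.INTER_CUBIC))
s,_=bot.capture('side');save('s4c',cv2.resize(s[200:400,150:350],None,fx=3,fy=3,interpolation=cv2.INTER_CUBIC))
E
```

```text
10.3583 [0.60851465 0.15541497 0.31621663] [ 0.98041167 -0.77540585 -2.55476589] [-0.02035742  0.00491677  0.06506923] 0.014395964563877565 [[ 1.900e-03  1.635e-01  9.865e-01]
 [ 3.000e-04  9.865e-01 -1.635e-01]
 [-1.000e+00  6.000e-04  1.800e-03]]
```

View pics/w4c.png

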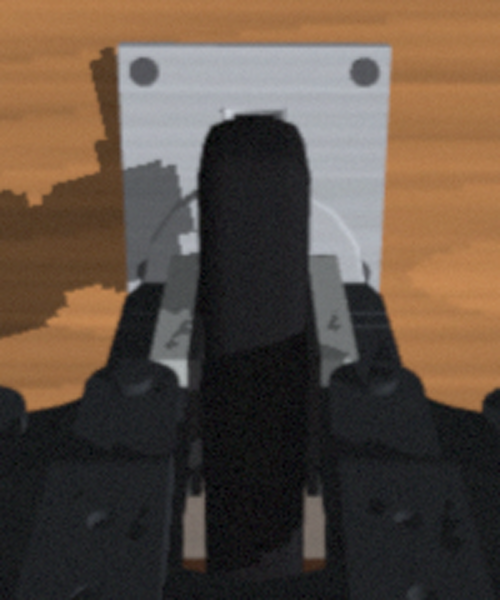

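View pics/s4c.png

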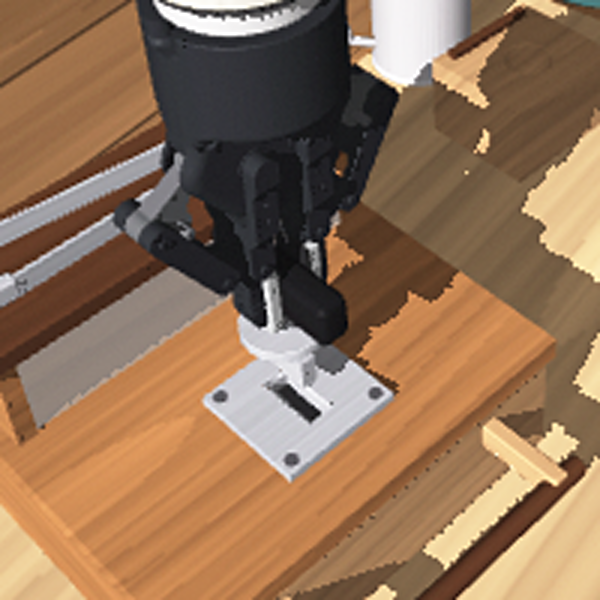

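```bash
python3 - <<'E'
from h import *
ex=np.array([np.cos(FA),np.sin(FA)])
t=np.load('pics/w4.npz')
for r in(112,118,124):
  a=wz('w4',220+254/2.5,180+r/2.5,t['pos'][2]+.007)[:2]-t['pos'][:2];print(r,a@ex*1000,(a[1]*ex[0]-a[0]*ex[1])*1000)
a=[wz('w4',220+x/2.5,180+y/2.5,.232)[:2] for x,y in[(116,44),(391,44),(144,72),(364,72)]]
for m in(a[:2],a[2:]): m=np.mean(m,0)-KH;print('plate mid front',m@ex*1000,(m[1]*ex[0]-m[0]*ex[1])*1000)
# shoulder far edge? circle left (150,240), right(362,255), slot front edge
b=wz('w4',220+253.5/2.5,180+110/2.5,.232)[:2]-KH;print('slot front',b@ex*1000,(b[1]*ex[0]-b[0]*ex[1])*1000)
E
```

```text
112 -42.41766730354167 0.03214941549570423
118 -41.58191619800332 0.033859688589334656
124 -40.742666965811736 0.03557712021602221
plate mid front -32.74135134891888 0.030585398067627112
plate mid front -26.001437803876726 0.15925390453448185
slot front -16.64448213917959 0.053634655592067065
```

```bash
cat > ins.py <<'E'
from h import *
import sys
dx,dy=map(float,sys.argv[1:3]) # mm, feeder axes
ex=np.array([np.cos(FA),np.sin(FA)]);ey=np.array([-ex[1],ex[0]])
P=KH+(dx*ex+dy*ey)/1000
o=bot.get_obs();f0=o['wrist_force'];z=o['tcp_pos'][2];bot.line_to([*P,z],v=.05)
for z in [.305,.300,.296,.292,.288,.284,.280,.276,.273,.271,.2695,.268]:
    bot.line_to([*P,z],v=.04);o=bot.get_obs();f=o['wrist_force']-f0;e=o['tcp_pos'][:2]-P
    print(z,o['tcp_pos'][2].round(4),f.round(1),o['wrist_torque'].round(2),'err mm',(e@ex*1e3).round(2),(e@ey*1e3).round(2))
    if f[2]>15 or np.hypot(*f[:2])>12: break
print(o['time_s'])
E
python3 ins.py 0 0
```

```text
0.305 0.3041 [ 0.5 -0.3  0.7] [-0.   -0.04 -0.02] err mm -0.21 -0.05
0.3 0.2995 [0.5 0.7 0.7] [-0.01  0.07 -0.02] err mm -0.16 -0.06
0.296 0.296 [-2.6  1.2  2.5] [ 0.09  0.61 -0.01] err mm -0.71 0.16
0.292 0.2912 [-3.5  1.5  0.9] [0.18 0.9  0.02] err mm -0.73 0.12
0.288 0.2874 [-5.1  1.7  1.9] [0.26 1.   0.05] err mm -0.76 0.09
0.284 0.2835 [-5.5  0.8  1.4] [0.19 1.05 0.06] err mm -0.79 0.09
0.28 0.2795 [-5.2  1.   1.7] [0.24 0.99 0.03] err mm -0.81 0.11
0.276 0.2755 [-5.   2.   1.9] [ 0.23  1.02 -0.03] err mm -0.76 0.11
0.273 0.2726 [-5.6  1.2  1.8] [ 0.21  1.02 -0.04] err mm -0.7 0.13
0.271 0.2707 [-4.1  1.4  2.4] [0.2  1.01 0.02] err mm -0.69 0.12
0.2695 0.2693 [-4.9  0.9  2.5] [0.19 1.06 0.01] err mm -0.69 0.11
0.268 0.2692 [-6.7  1.5  6. ] [ 0.16  1.21 -0.  ] err mm -0.7 0.08
13.9
```

```bash
python3 - <<'E'
from h import *
ex=np.array([np.cos(FA),np.sin(FA)]);ey=np.array([-ex[1],ex[0]])
for dx in(-.7,-1.4,-2.2,-3,-3.8):
    P=KH+dx*ex/1000;bot.line_to([*P,.2675],v=.03);o=bot.get_obs();f=o['wrist_force'];e=o['tcp_pos'][:2]-KH
    print(dx,f.round(1),(f[:2]@ex).round(1),(f[:2]@ey).round(1),o['wrist_torque'].round(2),'act',(e@ex*1e3).round(2),(e@ey*1e3).round(2),o['tcp_pos'][2].round(4))
print(o['time_s'])
s,_=bot.capture('side');save('s5c',cv2.resize(s[200:400,150:350],None,fx=3,fy=3,interpolation=cv2.INTER_CUBIC))
E
```

```text
-0.7 [-4.7  0.9  4.9] -4.8 0.1 [ 0.14  0.95 -0.03] act -0.89 0.1 0.2691
-1.4 [-3.8  1.4  5.8] -4.0 0.7 [0.13 0.76 0.01] act -1.04 0.07 0.269
-2.2 [-1.4  0.6  5.5] -1.5 0.3 [0.13 0.4  0.06] act -1.12 0.06 0.269
-3 [1.4 0.6 5.5] 1.3 0.8 [ 0.09 -0.03 -0.  ] act -1.26 0.07 0.269
-3.8 [ 3.8 -0.7  5.5] 3.8 -0.1 [-0.01 -0.54 -0.05] act -1.53 0.02 0.2691
15.15
```

View pics/s5c.png

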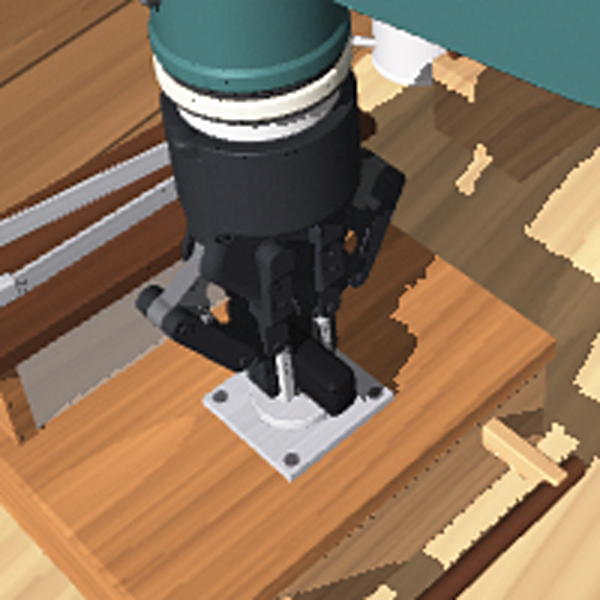

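```bash
cat > turn.py <<'E'
from h import *
ex=np.array([np.cos(FA),np.sin(FA)]);
P=KH-2.6*ex/1000
d=.001
for th in np.r_[np.arange(.15,1.5,.15),1.5,1.56,1.62]:
    r0=ex
    a=FA-th;e2=np.array([np.cos(a),np.sin(a)])
    Q=P+d*(ex-e2)
    bot.line_to([*Q,.267],v=.05,frame=quat(a+off))
    o=bot.get_obs();f=o['wrist_force'];P=P+.0002*f[:2]
    R=Rn.from_quat(o['tool_rot']).as_matrix();act=FA+off-np.arctan2(R[1,1],R[0,1])
    print(round(th,2),act.round(3),f.round(1),o['wrist_torque'].round(2),((o['tcp_pos'][:2]-KH)*1e3).round(2),o['tcp_pos'][2].round(4),o['joint_positions'][5].round(3),o['time_s'])
    if np.linalg.norm(f)>30 or abs(o['wrist_torque'][2])>1.2: break
E
python3 turn.py
```

```text
0.15 0.151 [-1.2 -0.2  7. ] [-0.05  0.14 -0.06] [-1.4  0.3] 0.269 -1.095 15.5
0.3 0.301 [0.7 0.1 7.5] [-0.09  0.12 -0.1 ] [-1.45  0.3 ] 0.2691 -0.945 15.8
0.45 0.451 [ 0.2 -0.6  7.3] [-0.15  0.19 -0.05] [-1.4   0.38] 0.2691 -0.794 16.1
0.6 0.601 [-0.9 -0.1  7.6] [-0.09  0.19 -0.09] [-1.34  0.37] 0.269 -0.644 16.4
0.75 0.751 [ 0.1 -0.7  7.9] [-0.12  0.14 -0.08] [-1.34  0.42] 0.269 -0.494 16.7
0.9 0.901 [0.3 0.  7.8] [-0.09  0.24 -0.08] [-1.29  0.43] 0.269 -0.344 17.0
1.05 1.051 [-1.  -0.9  8.6] [-0.17  0.27 -0.05] [-1.21  0.43] 0.269 -0.194 17.3
1.2 1.201 [-0.4 -0.   8. ] [-0.05  0.23 -0.06] [-1.18  0.42] 0.269 -0.045 17.6
1.35 1.351 [-0.3  0.5  8.1] [-0.03  0.28 -0.08] [-1.13  0.43] 0.2691 0.105 17.9
1.5 1.501 [-0.2 -1.3  6.9] [-0.11  0.27 -0.05] [-1.08  0.45] 0.269 0.256 18.2
1.5 1.5 [0.1 0.8 7.9] [-0.06  0.2  -0.08] [-1.1   0.44] 0.2691 0.255 18.45
1.56 1.561 [-1.1 -1.4  7.9] [-0.14  0.26 -0.06] [-1.05  0.46] 0.269 0.315 18.7
1.62 1.62 [-0.5  0.3  7.4] [-0.06  0.18  0.15] [-1.07  0.36] 0.269 0.374 18.95
```

```bash
python3 - <<'E'
from h import *
o=bot.get_obs();xy=bot.get_obs()['tcp_pos'][:2]
for th in(1.66,1.70,1.74):
    bot.line_to([*(xy),.267],v=.05,frame=quat(FA-th+off));bot.pause(.1);o=bot.get_obs()
    print(th,o['wrist_force'].round(1),o['wrist_torque'].round(2),o['tcp_pos'].round(4))
    if abs(o['wrist_torque'][2])>1: break
p,d=bot.capture('wrist');save('w6c',cv2.resize(p[150:450,200:440],None,fx=2,fy=2,interpolation=cv2.INTER_CUBIC))
s,_=bot.capture('side');save('s6c',cv2.resize(s[200:400,150:350],None,fx=3,fy=3,interpolation=cv2.INTER_CUBIC));print(bot.get_obs()['time_s'])
E
```

```text
1.66 [-2.6 -0.5  8.4] [-0.16  0.53  0.91] [0.6074 0.156  0.269 ]
1.7 [-2.1 -1.7  8. ] [-0.18  0.47  1.61] [0.6075 0.156  0.269 ]
19.75
```

View pics/w6c.png

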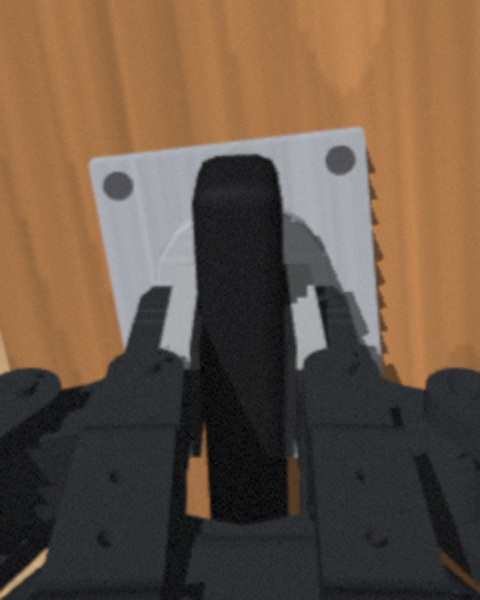

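View pics/s6c.png

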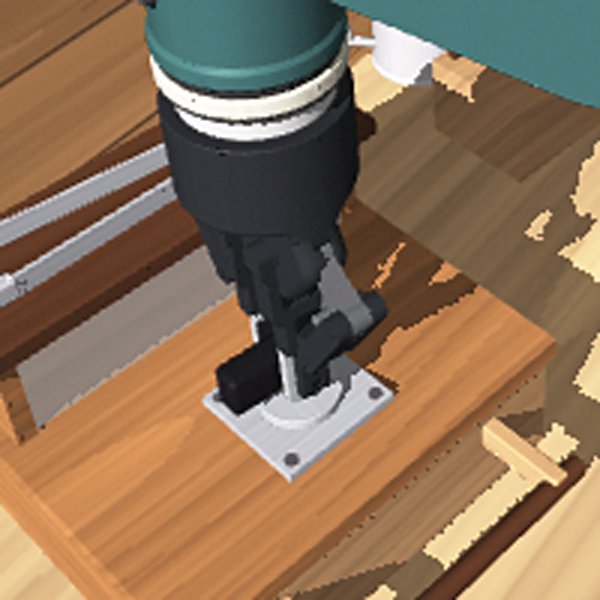

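```bash
python3 - <<'E'
from h import *
o=bot.get_obs();xy=o['tcp_pos'][:2]
bot.line_to([*xy,.2688],v=.05,frame=quat(FA-1.63+off));o=bot.get_obs();print(o['wrist_force'].round(1),o['wrist_torque'].round(2))
bot.gripper_to(.040);bot.pause(.1)
bot.line_to([*xy,.36],v=.15)
ex=np.array([np.cos(FA),np.sin(FA)]);C=KH-.1085*ex
bot.gripper_to(.03)
bot.move_to([*C,.30],quat(FA));bot.pause(.2)
o=bot.get_obs();p,d=bot.capture('wrist');save('w7',p);np.savez('pics/w7.npz',p=p,d=d,pos=o['tcp_pos'],rot=o['tool_rot'])
s,_=bot.capture('side');save('s7c',cv2.resize(s[200:450,150:400],None,fx=2.4,fy=2.4,interpolation=cv2.INTER_CUBIC));print(o['time_s'],o['tcp_pos'],C,o['joint_positions'].round(2))
E
```

```text
[-1.   1.1  4.5] [-0.01  0.34  0.42]
22.2417 [0.50258056 0.17316193 0.3007922 ] [0.50125584 0.17331434] [ 0.23  0.04  1.33 -0.    1.77  0.39]
```

View pics/w7.png

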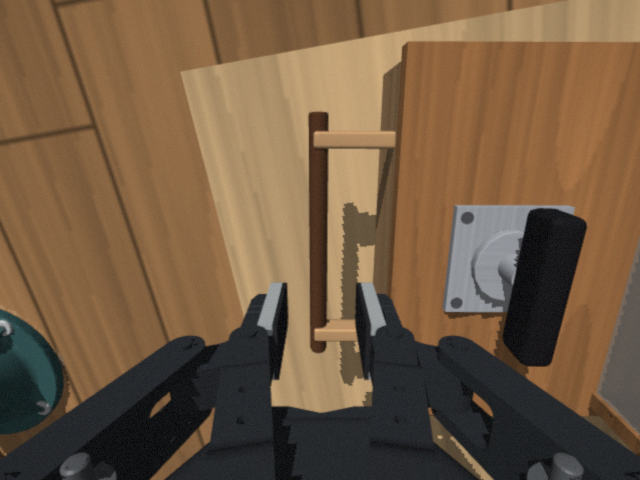

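View pics/s7c.png

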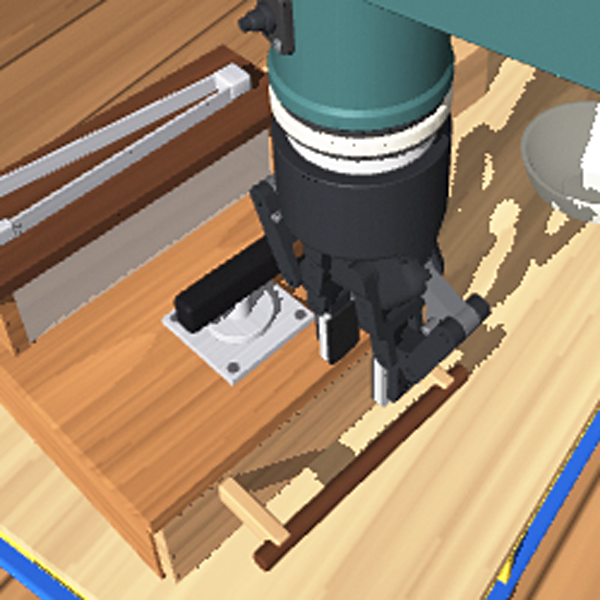

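```bash
python3 - <<'E'
from h import *
ex=np.array([np.cos(FA),np.sin(FA)]);C=KH-.1090*ex
bot.line_to([*C,.24],v=.1);f0=bot.get_obs()['wrist_force']
bot.line_to([*C,.201],v=.06);o=bot.get_obs();print(o['wrist_force']-f0,o['tcp_pos'])
bot.gripper_to(.005,f_grip=40);bot.pause(.1);o=bot.get_obs();print(o['wrist_force']-f0,o['tcp_pos'],o['grip_width'])
C=o['tcp_pos'][:2].copy()
for s in(.01,.03,.05,.07,.076,.079,.081,.083):
    bot.line_to([*(C-s*ex),.201],v=.06);o=bot.get_obs();f=o['wrist_force']-f0;a=-(o['tcp_pos'][:2]-C)@ex
    print(s,a.round(4),f.round(1),(f[:2]@ex).round(1),o['grip_width'].round(4),o['time_s'])
    if np.hypot(*f[:2])>(25 if s<.075 else 12): break
s,_=bot.capture('side');save('s8',s)
E
```

```text
[-3.89170695 -2.19687092  6.85640364] [0.5004519  0.17331641 0.20234917]
[-1.81023429 -0.0781187   3.78560142] [0.50064369 0.17342463 0.20102147] 0.010544573505147719Traceback (most recent call last):
  File "<stdin>", line 9, in <module>
AttributeError: 'float' object has no attribute 'round'
```

```bash
python3 - <<'E'
from h import *
ex=np.array([np.cos(FA),np.sin(FA)]);C=np.array([.50064,.17342])
o=bot.get_obs();print(-(o['tcp_pos'][:2]-C)@ex,o['wrist_force'].round(1))
for s in(.02,.04,.06,.07,.076,.079,.081,.083,.085):
    bot.line_to([*(C-s*ex),.201],v=.06);o=bot.get_obs();f=o['wrist_force'];a=-(o['tcp_pos'][:2]-C)@ex
    print(s,round(a,4),f.round(1),round(f[:2]@ex,1),round(float(o['grip_width']),4),o['time_s'])
    if np.hypot(*f[:2])>(25 if s<.075 else 14): break
s,_=bot.capture('side');save('s8',s)
E
```

```text
0.010581592633946984 [-0.6  0.4  3.1]
0.02 0.0209 [-2.   0.8  3.1] -2.1 0.0106 24.9333
0.04 0.0415 [-2.6  1.3  5. ] -2.8 0.0103 25.4167
0.06 0.0612 [-2.6  2.1  4.1] -2.9 0.0107 25.9
0.07 0.0706 [-1.4  3.3  4.3] -1.9 0.0106 26.2167
0.076 0.0763 [0.  3.8 3.3] -0.6 0.0103 26.4667
0.079 0.0788 [1.7 4.6 1.5] 0.9 0.0107 26.7167
0.081 0.0801 [4.3 3.3 0.1] 3.7 0.0108 26.9667
0.083 0.0802 [10.4  3.4 -1.2] 9.7 0.0105 27.2167
0.085 0.0802 [16.3  2.8 -4.3] 15.6 0.0103 27.4667
```

View pics/s8.png

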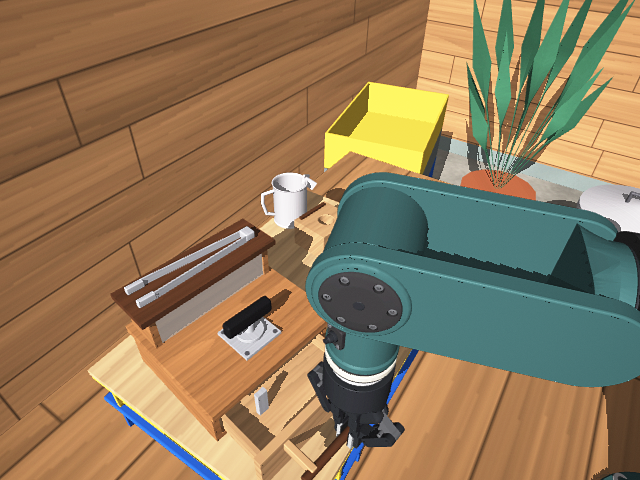

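```bash
python3 - <<'E'
from h import *
ex=np.array([np.cos(FA),np.sin(FA)]);C=np.array([.50064,.17342])
bot.line_to([*(C-.0815*ex),.201],v=.05);bot.pause(.1)
bot.gripper_to(.035);bot.pause(.1)
bot.line_to([*(C-.0815*ex),.33],v=.12)
bot.move_to([.30,.40,.38],quat(FA+.5));bot.pause(.3)
o=bot.get_obs();print(o['wrist_force'].round(1),o['time_s'])
for n in('side','top'):
  p,d=bot.capture(n);save(n+'9',p)
  q=np.load('pics/%s0.npz'%n)['p'] ;np.savez('pics/%s9.npz'%n,p=p,d=d)
E
```

```text
[-0.1 -0.2 -0.5] 30.8333
```

View pics/side9.png

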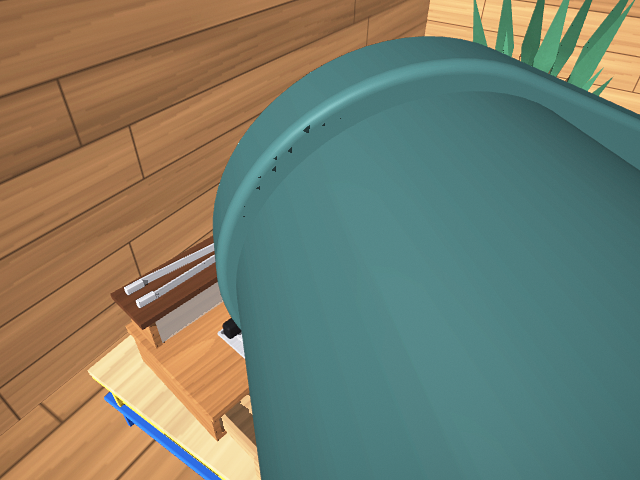

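View pics/top9.png

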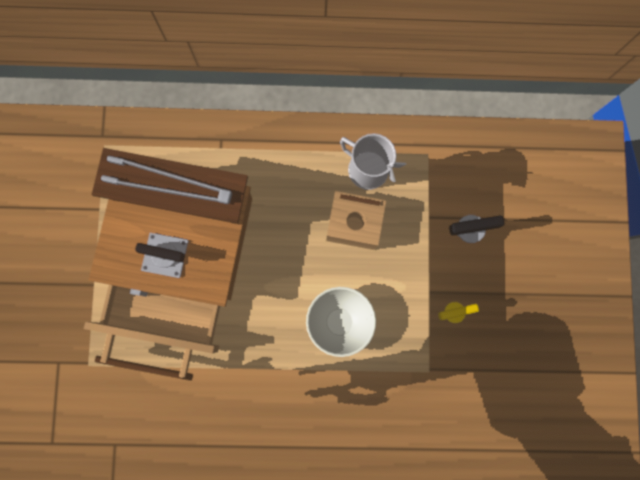

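```bash
python3 - <<'E'
from h import *
ex=np.array([np.cos(FA),np.sin(FA)])
m=lambda a,b:(onz('top',*a,.204)+onz('top',*b,.204))[:2]/2
print((m((107,311.3),(203,330))-m((97,361),(191,378)))@ex)
t=np.load('pics/top9.npz')['d']
for u,v in((150,250),(160,252),(172,255)):print(back('top',u,v,t[v,u]))
a=[onz('top',137,249,.276),onz('top',184,256,.276)];f=a[0]-a[1];print(np.mean(a,0),'turned',FA-np.arctan2(f[1],f[0])+np.pi, FA-np.arctan2(-f[1],-f[0]))
bot.sign_off()
E
```

```text
0.0814003684100678
[0.61008565 0.16777297 0.27459199]
[0.60752539 0.15243926 0.27258899]
[0.60263234 0.13230077 0.27704986]
[0.60631213 0.15074103 0.276     ] turned 1.533081606309364 1.5330816063093642
the job is handed in; nothing more can be done
```

The key is home in the feeder's lock and turned clockwise to its stop, the tray is out at its stop, and I handed the job in at about 31 s of the 59 s allowed.

- **Key seated:** the arm stopped going down at 0.269 m, the height at which the shoulder should meet the lock plate. The last depth picture puts the top of the grip at 0.273 to 0.277 m; it should be 0.276 m when seated.
- **Key turned:** the gripper reached the stop at about 1.66 to 1.70 rad, with up to 1.6 N m on the wrist. That is past 1.5 rad, probably because of play in the slot. The grip measures about 1.53 rad in the last top picture. I then opened the gripper and left the key in the lock.
- **Tray:** it moved freely to 80.2 mm and held there as the pull rose to about 16 N. After I let go, the top picture gave about 81 mm.
- **Bowl, jug, tongs and other keys:** they look unmoved between the first and last top pictures.

- **Forces:** the largest force I read was about 17 N, at the tray stop. The key rubbed the back of the slot with about 5 N as it went in, because it sat 1 to 2 mm off in the grip; I corrected for that before turning.
- **Checks that fell short:** the arm blocked most of the last side picture, so the final check rests on the top camera.

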